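Tap the rolling-mill bearing cup home, square

TASK

Take the drift out of its stand and use its brass nose to work the bearing cup down the bore of the block with gentle presses alternately on opposite sides of its rim, so that it goes in square and never cocks, until it sits firmly on the hidden seat in the bore all round; how deep that is differs each time and must be felt, and the cup must not be forced against it. Keep the bare fingers off the cup and leave the other things on the bench alone; then stand the drift back in its stand and let go.

Things in the scene. Friction and masses are not known exactly. Their poses are not given: they have to be found in the camera images.
- block: Dark steel bearing block bolted to the bench, does not move: base plate 100 x 130 x 12 mm, on it a body 84 x 84 mm whose flat top is 45 mm above the bench, with an upright 51 mm bore through its middle. Origin: centre of its underside on the bench; z up. Its place and yaw vary.
- bore (a point): Centre of the bore's mouth, level with the block's flat top (45 mm above the bench), z up.
- cup: Brass flanged bearing cup, started square in the bore with its flange 9 to 11 mm above the block. Flange: flat ring 60 mm outside, 32 mm hole, 6 mm thick; below it a 49 mm skirt, 22 mm long. Origin: on its axis at the flange's underside, z up. Home, the skirt stands on the seat with the flange still 0.5 to 7 mm above the block. Only the drift may touch it; over 22 N from the drift marks it.
- cup_top (a point): Centre of the flange's top, 6 mm above the cup's origin. Sprung shoes in the bore grip the skirt; the cup stays where it is left. Pressed on the flange 21 mm from its axis, it moves at 5 to 12 N: that side sinks, the far side hardly moves. Tipping it over 0.1 rad (nearly 6 degrees) spoils the bore: put no side down more than 2 to 3 mm before the far side follows. A side that is home stops hard.
- seat (a joint): Spring ring hidden in the bore under the cup's skirt, at a depth set differently each time: how far the skirt has pushed it down, 0 untouched, 0.002 m against its hard stop (light spring, under 2 N). A cocked cup pushes it with one side alone, so it must be down and the cup square. Home: down by more than 1.2 mm, cup within 0.03 rad of square.
- drift: Hand drift, 115 mm long, about 0.12 kg, loose, standing nose down in its stand: a round brass nose 14 mm thick with a ball end for the first 30 mm, then a square wooden handle 22 x 22 mm and 85 mm long. Origin: the lowest point of the nose, z along the drift towards the handle's top, x and y square to the handle's faces. Grip it across the handle, about 80 mm above the origin.
- stand: Dark wooden stand, 64 x 64 mm and 40 mm high, fixed to the bench. Origin: centre of its underside; z up. Its place and yaw vary, and it may have changed places with the block.
- hole (a point): Centre of the mouth of the stand's single upright hole, in its top, 40 mm above the bench; the hole is 18 mm wide and 34 mm deep. The drift's handle shoulder rests on the stand's top with its nose 30 mm below this point.
- brick: Bystander: brown soldering brick, 90 x 190 x 32 mm, lying loose beyond the work. Origin: centre of its underside.
- tin: Bystander: open blue steel tin, 120 x 85 x 50 mm, standing loose at the left. Origin: centre of its underside.
- mallet: Bystander: hammer lying loose at the right, along x.
Mind the look-alikes: they are no part of the job. What is meant by the stand is not pink or purple, and is the smaller of those in its own colour.

How it is judged:
On the way, in this order (a step that is already met when the one before it is completed fails the run):
1. the drift is lifted clear of its stand (z of drift in the frame of hole above 0.005 m), for 0.1 s.
2. with the drift still out of its stand, the cup is home on the seat (seat ring pushed down over 1.2 mm) and square (within 0.03 rad) (value of joint seat above 0.0012 m and angle between the z axis of cup and the z axis of block, either way round below 0.03 rad and z of drift in the frame of hole above 0 m), for 0.2 s.
At the end, for the whole second after the job is handed in: the cup is home on the hidden seat (seat ring pushed down over 1.2 mm of its 2 mm) and square (within 0.03 rad), and the drift stands upright in its stand's hole, nose at least 26 mm deep, released and at rest (value of joint seat above 0.0012 m and angle between the z axis of cup and the z axis of block, either way round below 0.03 rad and horizontal distance between drift and hole below 0.006 m and z of drift in the frame of hole below -0.026 m and angle between drift's own z axis and vertical below 0.12 rad and contact force between the fingers and drift below 0.2 N and linear speed of drift below 0.02 m/s); the robot touches nothing.
It fails at once if the cup is cocked more than 0.1 rad (nearly 6 degrees) (angle between the z axis of cup and the z axis of block, either way round above 0.1 rad).
It fails at once if the drift presses or strikes the cup with more than 22 N (contact force between drift and cup above 22 N).
It fails at once if the robot itself touches the cup (contact force between any of the fingers, the arm and cup above 0.5 N).
It fails at once if a bystander is moved by more than 20 mm (distance of any of brick, tin, mallet from where it was at the start of the episode above 0.02 m).
It also fails if it takes over 72 s, if anything falls off the work surface, if the arm or the gripper's body presses on something with over 40 N, if the wrist force passes 120 N, or if a joint passes its speed limit or range.

ROBOT

A 7-joint arm with a two-finger parallel gripper is mounted at the origin on the work surface. World frame = base frame: x ahead of the robot, y to its left, z up, the work surface at z = 0. Lengths are in m, angles in rad, forces in N, time in s.
With the tool pointing down it reaches from about 0.425 to 0.925 m from the base axis. Payload 6.8 kg.
Tool frame: the origin (TCP) lies at the very end of the fingers, on their centre line; the grasp point (between the pads) lies 19 mm behind it (r.tcp_to_grasp is the distance from the TCP to the grasp point, in m); z points along the fingers, y is the line along which they close (so a half turn about z gives the same grasp; the last joint's range is limited). The gripper opens to 85 mm and grips with 20 to 120 N. Pads are 22 mm wide; open, the fingers measure 114 mm over their backs; the gripper's body (76 mm by 85 mm) begins 54 mm behind the grasp point. The pads swing forward as they close: fully open they stand 13 mm farther back than shut.
Start: joints at [1.103, 0.477, 0.022, 1.555, -0.011, 1.109, -0.083], TCP at [0.238, -0.632, 0.231] pointing down, gripper open.
Joint ranges: [-2.96, 2.96], [-0.34, 2.1], [-1.41, 1.46], [0.24, 2.44], [-1.37, 4.51], [0.17, 1.92], [-2.96, 2.96]. Speed limits (rad/s): [2.39, 2.39, 3.14, 3.14, 3.14, 3.14, 3.14].

INTERFACE

Orientations are given as a rotation vector (axis times angle).
In Python, from bench import r gives the robot as it stands.
- The arm moves only by the tool step_arm, never from a script. Its argument "moves" is a list of rows, each a list of 7 numbers: the shift along the tool's x, y, z in mm, then the turn, a rotation vector about the tool's x, y, z in rad, then the finger opening in mm, from 0 to 85.4. A call has 1 to 8 rows; each row is the pose to reach, as a shift and turn from the pose commanded when the call began, along the tool's axes at that moment; what a row does not reach only later rows make up. A row lasts 1/10 s, in which the tool goes at most 50 mm and 8.59 degrees, less where a joint would pass 70% of its speed; a pose out of reach is approached as far as the arm can. A call with a gripper value outside its range is refused whole. The fingers move at their own pace and stop on an object; "grip_force" is the grip in N (left out, the last holds). Time passes only in rows, so rows that repeat a pose let the fingers close. It gives the time, the measured TCP pose, the force, the opening and the grip force at its end, in the units of the state.
- r.get_obs(): the state, without advancing time (a new reading comes with each control period).
- r.grab_frame(name): name is "scene" or "side" or "wrist"; returns a dict with "image" (480x640x3 uint8, red, green, blue), "depth" (480x640 float32, m along the optical axis (not along the pixel's ray), 0 where there is no reading), "mtx" (3x3 intrinsics, pixels), "rvec" (rotation vector, rad) and "tvec" (3), from world to camera coordinates, as OpenCV has them. Camera axes: x right, y down, z forward; pixel columns grow to the right and rows downward; lengths in m; the calibration is good to about 2 mm. A picture is of the moment at which its call begins.
- r.hand_in(): hands the job in; it is judged then, once.
The state is a dict: "clock": time; "joints": joint angles; "qvel": joint speeds; "tau": joint torques, N m; "tcp_pos": TCP position; "orientation": TCP orientation; "contact_force": force on the tool from outside, world axes, zero at the start; "moment": the same for the moment, N m; "grip_width": finger opening in m; "gripper_force": force on a finger pad.
Only numpy, scipy, OpenCV 4.12 (cv2) and the standard library are available. Lean on these libraries where they do the work, as an engineer would, in place of code of your own. Each camera call takes 0.05 s, during which the arm holds its last target. There are 200 camera calls.

## Working session

There is one attempt and no reset: what is moved stays moved. The work goes in short steps, Python scripts to look and compute and a tool call to move; the robot and the scene stay as the last step left them, time stands still between calls to the robot, and variables do not carry over. Pictures are saved under pics/ and viewed, at most 10 in all, crops included, and the job is handed in when it is done.

Besides the shell and the picture viewer there is one more tool, called in YAML: its name, and indented under it one key for each argument. step_arm: Moves the arm, as the interface text tells. Its arguments: {"type":"object","properties":{"moves":{"type":"array","items":{"type":"array","items":{"type":"number"}}},"grip_force":{"type":"number"}},"required":["moves"]}

```bash
mkdir -p pics; ls
cat > h.py <<'E'
from bench import r
import numpy as np, cv2
from scipy.spatial.transform import Rotation as R
def cloud(f):
    d=f["depth"];K=f["mtx"];v,u=np.mgrid[:480,:640]
    p=np.stack([(u-K[0,2])/K[0,0]*d,(v-K[1,2])/K[1,1]*d,d],-1)
    Rm=cv2.Rodrigues(np.array(f["rvec"],float))[0]
    w=(p-np.array(f["tvec"]).reshape(3))@Rm
    w[d==0]=np.nan
    return w
def totool(target):
    o=r.get_obs();M=R.from_rotvec(o["orientation"]).as_matrix()
    return M.T@(np.array(target)-o["tcp_pos"])*1000
E
python3 - <<'E'
from h import *
for n in("scene","side"):
    f=r.grab_frame(n);cv2.imwrite(f"pics/{n}0.png",f["image"][...,::-1]);np.savez(f"{n}0.npz",**f)
o=r.get_obs()
for k in o: print(k,np.round(o[k],4))
print(R.from_rotvec(o["orientation"]).as_matrix().round(3))
E
```

```text
pics
clock 0.1
joints [ 1.1029  0.4777  0.0223  1.5563 -0.0115  1.1093 -0.0831]
qvel [ 0.0004 -0.0012  0.0007 -0.002   0.0008  0.0013 -0.0002]
tau [ 5.00000e-03 -5.97759e+01  1.61440e+00 -2.81954e+01  1.29000e-02
  5.10000e-03  0.00000e+00]
tcp_pos [ 0.2374 -0.6313  0.2304]
orientation [-3.0893e+00 -5.6180e-01  6.0000e-04]
contact_force [0.6717 0.6977 0.3895]
moment [ 0.0081  0.0097 -0.0113]
gripper_force 0.0
grip_width 0.0856
[[ 0.936  0.352 -0.001]
 [ 0.352 -0.936  0.001]
 [-0.    -0.002 -1.   ]]
```

View pics/scene0.png

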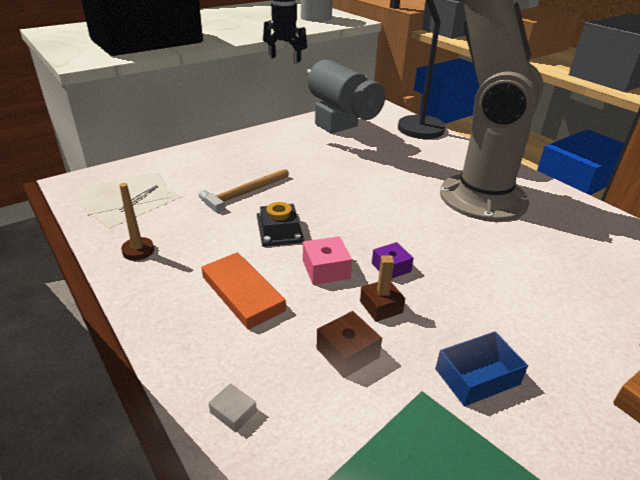

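View pics/side0.png

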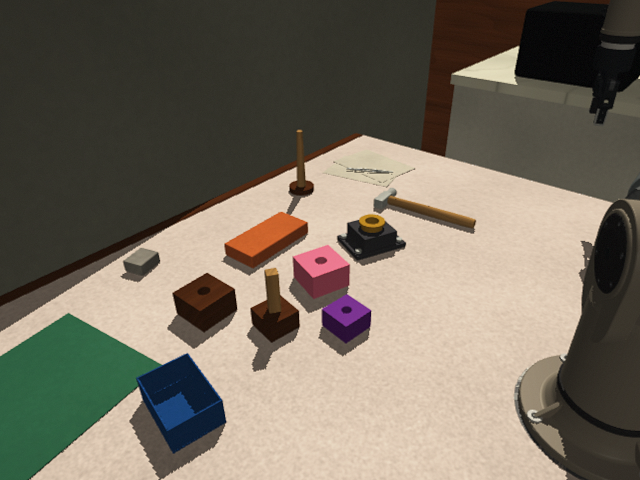

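The scene view shows the drift (386,275) in the small dark stand (382,300) and the cup (279,211) on the block. In the side view they are at (272,290), (275,318) and (371,222). The pink, purple and larger brown blocks are look-alikes.

Run:
```python
from h import *
def rect(p): 
    q=(p[:,:2]*1000).astype(np.float32); c,s,a=cv2.minAreaRect(q); return np.round(c,1),np.round(s,1),round(a,1),len(p)
for n,drift,cup in (("scene",(386,270),(279,211)),("side",(272,285),(371,222))):
    f=dict(np.load(n+"0.npz"));w=cloud(f);
    def near(c,rad):
        v,u=np.mgrid[:480,:640];m=(abs(u-c[0])<rad)&(abs(v-c[1])<rad);return w[m&np.isfinite(w[...,2])]
    P=near(drift,55);
    c0=w[drift[1],drift[0]];print(n,"hit",c0)
    P=P[np.hypot(*(P[:,:2]-c0[:2]).T)<.07]
    for lo,hi in((.036,.043),(.06,.115),(.119,.13)):
        q=P[(P[:,2]>lo)&(P[:,2]<hi)]
        if len(q)>5:print(lo,rect(q),q[:,2].max())
    P=near(cup,60);
    c1=np.nanmedian(near(cup,12),0);P=P[np.hypot(*(P[:,:2]-c1[:2]).T)<.075]
    for lo,hi in((.008,.015),(.042,.047),(.058,.066)):
        q=P[(P[:,2]>lo)&(P[:,2]<hi)]
        if len(q)>5:print("cup",lo,rect(q),np.median(q[:,2]))
```

```text
scene hit [0.52487697 0.17722719 0.10446332]
0.036 (array([519.1, 168.4]), array([68.2, 66.4]), 79.2, 575) 0.0429435480450643
0.06 (array([525.7, 172.3]), array([17.9, 29.2]), 20.2, 293) 0.11460422384580467
0.119 (array([519.2, 168.7]), array([27.6, 21.7]), 60.9, 115) 0.12714499827481063
cup 0.008 (array([ 549.2, -168. ]), array([118.9,  99.8]), 66.2, 365) 0.011369571438375393
cup 0.042 (array([ 546.6, -173.1]), array([86. , 84.2]), 65.7, 395) 0.04454574754012573
cup 0.058 (array([ 545.1, -174.1]), array([59.8, 59. ]), 19.8, 214) 0.06082736243731754
side hit [0.50989869 0.17728006 0.1036043 ]
0.036 (array([518.4, 170.1]), array([65.4, 67.2]), 79.0, 672) 0.0429515584885993
0.06 (array([516.6, 177.3]), array([30.6, 17. ]), 15.2, 336) 0.11498279659436576
0.119 (array([517.5, 171.1]), array([21.8, 23.3]), 57.0, 122) 0.12600983526153087
cup 0.008 (array([ 534.7, -151.5]), array([147.7,  86.7]), 33.3, 408) 0.011219876956978694
cup 0.042 (array([ 545.4, -173.8]), array([85.3, 87. ]), 65.7, 419) 0.04408220005134885
cup 0.058 (array([ 545. , -172.9]), array([57. , 60.8]), 6.7, 224) 0.060645751100649695
```

step_arm:
  moves:
    - [344,-224,-25,0,0,0,85]
    - [344,-224,-25,0,0,0,85]
    - [344,-224,-25,0,0,0,85]
    - [344,-224,-25,0,0,0,85]
    - [344,-224,-25,0,0,0,85]
    - [344,-224,-25,0,0,0,85]
    - [344,-224,-25,0,0,0,85]
    - [545,-651,-25,0,0,0,85]

```text
clock: 0.9
tcp_pos: [0.4545, -0.2989, 0.2531]
orientation: [3.09, 0.565, 0.003]
contact_force: [0.7, 1.1, 0.2]
grip_width: 0.0848
gripper_force: 0.0
```

```bash
python3 -c "
from h import *
print(totool([.5185,.17,.255]),r.get_obs()['joints'])"
```

```text
[ 225.64975497 -415.93523688   -1.87135867] [ 0.58670697  0.24619291 -0.14174478  1.8389262   0.0387351   1.05720635
 -0.77913966]
```

step_arm:
  moves:
    - [220,-405,0,0,0,0,85]
    - [220,-405,0,0,0,0,85]
    - [220,-405,0,0,0,0,85]
    - [220,-405,0,0,0,0,85]
    - [220,-405,0,0,0,0,85]
    - [220,-405,0,0,0,0,85]
    - [220,-405,0,0,0,0,85]
    - [220,-405,0,0,0,0,85]

```text
clock: 1.7
tcp_pos: [0.5063, 0.0972, 0.2528]
orientation: [3.091, 0.562, -0.0]
contact_force: [-0.5, -0.5, -0.6]
grip_width: 0.0853
gripper_force: 0.0
```

Run:
```python
from h import *
f=r.grab_frame("wrist");cv2.imwrite("pics/w1.png",f["image"][...,::-1]);np.savez("w1.npz",**f)
w=cloud(f)
Q=w[np.isfinite(w[...,2])]
P=Q[np.hypot(*(Q[:,:2]-[.5185,.17]).T)<.06]
for lo,hi in((.037,.043),(.12,.13)):
    q=P[(P[:,2]>lo)&(P[:,2]<hi)]
    if len(q)>5:print(lo,cv2.minAreaRect((q[:,:2]*1000).astype(np.float32)),np.median(q[:,2]),len(q))
o=r.get_obs();print(o['tcp_pos'],o['joints'],totool([.5185,.17,.255]))
```

```text
0.037 ((518.3352661132812, 167.3291015625), (64.12855529785156, 64.33158874511719), 79.76171875) 0.03908775708455229 4389
0.12 ((518.3648681640625, 167.18724060058594), (22.047883987426758, 22.216999053955078), 55.712703704833984) 0.12394510674904956 1233
[0.50644621 0.1076176  0.25340587] [ 0.04210991  0.22529482 -0.4266442   1.88040991  0.1006983   1.05403651
 -1.62521625] [ 33.80716906 -53.80554817  -1.19905894]
```

View pics/w1.png

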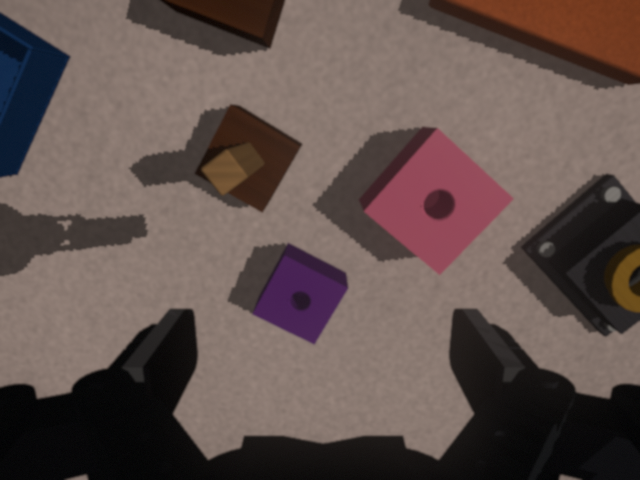

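The drift's square top is at (232,168), rotated relative to its stand, whose top is centred near (255,155).

step_arm:
  moves:
    - [33,-52,0,0,0,-0.613,85]
    - [33,-52,0,0,0,-0.613,85]
    - [33,-52,0,0,0,-0.613,85]
    - [33,-52,0,0,0,-0.613,85]
    - [33,-52,0,0,0,-0.613,85]
    - [33,-52,0,0,0,-0.613,85]
    - [33,-52,0,0,0,-0.613,85]

```text
clock: 2.45
tcp_pos: [0.5191, 0.1553, 0.2528]
orientation: [2.78, 1.464, -0.0]
contact_force: [-0.4, 0.2, -0.7]
grip_width: 0.0845
gripper_force: 0.0
```

Run:
```python
from h import *
f=r.grab_frame("wrist");w=cloud(f)
Q=w[np.isfinite(w[...,2])]
P=Q[np.hypot(*(Q[:,:2]-[.5185,.17]).T)<.06]
for lo,hi in((.037,.043),(.12,.13)):
    q=P[(P[:,2]>lo)&(P[:,2]<hi)]
    if len(q)>5:print(lo,cv2.minAreaRect((q[:,:2]*1000).astype(np.float32)),np.median(q[:,2]),len(q))
o=r.get_obs();M=R.from_rotvec(o["orientation"]).as_matrix();print(M.round(3),np.degrees(np.arctan2(M[1,1],M[0,1])))
print(o['tcp_pos'],o['joints'],totool([.5185,.168,.071]),r.tcp_to_grasp)
```

```text
0.037 ((518.3828125, 167.42715454101562), (64.30764770507812, 64.13835906982422), 79.64804077148438) 0.039101266993934077 4247
0.12 ((518.2451782226562, 167.8979949951172), (21.79159927368164, 21.426984786987305), 55.66447830200195) 0.12392730421774564 1118
[[ 0.565  0.825 -0.   ]
 [ 0.825 -0.565 -0.   ]
 [-0.     0.    -1.   ]] -34.415866223609605
[0.51912451 0.15539996 0.25287549] [ 0.03849244  0.28406667 -0.53432938  1.82114185  0.1627324   1.07997039
 -1.15601499] [ 10.07773706  -7.6508491  181.87289295] 0.0187
```

step_arm:
  moves:
    - [10,-7.5,40,0,0,0,85]
    - [10,-7.5,90,0,0,0,85]
    - [10,-7.5,140,0,0,0,85]
    - [10,-7.5,182,0,0,0,85]
    - [10,-7.5,182,0,0,0,85]
    - [10,-7.5,182,0,0,0,30]
    - [10,-7.5,182,0,0,0,30]
  grip_force: 70

```text
clock: 3.2
tcp_pos: [0.5204, 0.1691, 0.0734]
orientation: [2.777, 1.467, 0.006]
contact_force: [0.1, 0.1, -0.1]
grip_width: 0.0589
gripper_force: 0.0
```

step_arm:
  moves:
    - [0,0,0,0,0,0,10]
    - [0,0,0,0,0,0,10]
    - [0,0,0,0,0,0,10]
    - [0,0,0,0,0,0,10]
    - [0,0,0,0,0,0,10]

```text
clock: 3.7
tcp_pos: [0.5197, 0.1685, 0.0725]
orientation: [2.777, 1.468, 0.004]
contact_force: [-1.2, -0.2, 7.6]
grip_width: 0.0211
gripper_force: 68.1
```

step_arm:
  moves:
    - [0,0,-20,0,0,0,10]
    - [0,0,-60,0,0,0,10]
    - [0,0,-100,0,0,0,10]
    - [0,0,-100,0,0,0,10]
    - [0,0,-100,0,0,0,10]

```text
clock: 4.2
tcp_pos: [0.5191, 0.1681, 0.172]
orientation: [2.777, 1.467, 0.004]
contact_force: [-0.1, -0.2, -1.9]
grip_width: 0.0211
gripper_force: 69.4
```

Run:
```python
from h import *
o=r.get_obs();print(o['tcp_pos'],o['contact_force'],o['moment'],o['grip_width'])
for n in("scene","side"):
    f=r.grab_frame(n);w=cloud(f)
    Q=w[np.isfinite(w[...,2])]
    P=Q[(np.hypot(*(Q[:,:2]-o['tcp_pos'][:2]).T)<.03)&(Q[:,2]>.08)&(Q[:,2]<.17)]
    print(n,len(P),P[:,2].min())
    cen=f["tvec"]; 
    for a in np.arange(.10,.17,.01):
        q=P[abs(P[:,2]-a)<.005]
        if len(q): print(round(a,2),len(q),(q[:,:2].min(0)+q[:,:2].max(0)).round(4)/2,q[:,:2].mean(0).round(4))
    Rm=cv2.Rodrigues(np.array(f["rvec"],float))[0]
    u=(f["mtx"]@(Rm@np.array([o['tcp_pos'][0],o['tcp_pos'][1],.12])+np.ravel(f["tvec"])));u=(u/u[2])[:2].astype(int)
    im=f["image"][max(0,u[1]-60):u[1]+60,u[0]-60:u[0]+60,::-1];cv2.imwrite(f"pics/g_{n}.png",cv2.resize(im,(360,360)))
a=cv2.imread("pics/g_scene.png");b=cv2.imread("pics/g_side.png");cv2.imwrite("pics/g.png",np.hstack([a,b]))
# cup direction
print(totool([.5453,-.1735,.19]))
```

```text
[0.51907003 0.16814474 0.17198317] [-0.14227946 -0.19647292 -1.94666014] [-0.05066043  0.02390872  0.01757834] 0.02112021509603041
scene 247 0.11085959275985909
0.11 5 [0.5229  0.17035] [0.5227 0.1707]
0.12 31 [0.52075 0.17075] [0.5225 0.1723]
0.13 30 [0.521  0.1704] [0.5228 0.1721]
0.14 33 [0.52335 0.16905] [0.5246 0.1752]
0.15 57 [0.5247 0.1718] [0.5256 0.1751]
0.16 64 [0.52325 0.16975] [0.5255 0.1749]
0.17 27 [0.525   0.17375] [0.524  0.1763]
side 279 0.11163033425431787
0.11 12 [0.5148 0.1712] [0.5135 0.1712]
0.12 36 [0.51515 0.17085] [0.5144 0.1726]
0.13 36 [0.5147  0.17045] [0.5138 0.1722]
0.14 46 [0.5154 0.1737] [0.5105 0.1745]
0.15 67 [0.51745 0.17465] [0.5106 0.1757]
0.16 68 [0.5166 0.1742] [0.5108 0.1751]
0.17 14 [0.515   0.17445] [0.5113 0.1754]
[-266.31081684  214.82177669  -19.77998096]
```

View pics/g.png

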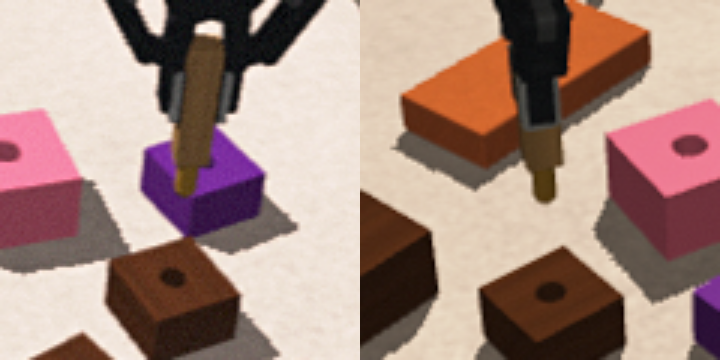

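The drift hangs straight in the fingers, nose down, clear of the stand (its empty hole is visible). Now on to the cup.

step_arm:
  moves:
    - [-327,214,-18,0,0,0,10]
    - [-327,214,-18,0,0,0,10]
    - [-327,214,-18,0,0,0,10]
    - [-327,214,-18,0,0,0,10]
    - [-327,214,-18,0,0,0,10]
    - [-327,214,-18,0,0,0,10]
    - [-327,214,-18,0,0,0,10]
    - [-327,214,-18,0,0,0,10]

```text
clock: 5.1
tcp_pos: [0.5096, -0.2256, 0.1873]
orientation: [-2.777, -1.465, 0.004]
contact_force: [1.1, 0.2, -2.0]
grip_width: 0.0214
gripper_force: 69.2
```

step_arm:
  moves:
    - [0,0,0,0,0,0,10]
    - [0,0,0,0,0,0,10]

```text
clock: 5.3
tcp_pos: [0.5101, -0.2233, 0.1872]
orientation: [-2.777, -1.464, 0.003]
contact_force: [0.4, 0.5, -1.0]
grip_width: 0.0211
gripper_force: 69.2
```

```bash
cat > cup.py <<'E'
from h import *
import sys
f=r.grab_frame("wrist");cv2.imwrite(f"pics/{sys.argv[1]}.png",f["image"][...,::-1]);w=cloud(f)
o=r.get_obs();print(o['tcp_pos'],o['contact_force'],o['joints'])
Q=w[np.isfinite(w[...,2])]
P=Q[np.hypot(*(Q[:,:2]-[.5453,-.1735]).T)<.065]
q=P[(abs(P[:,2]-.0445)<.002)]
if len(q): print("block",cv2.minAreaRect((q[:,:2]*1000).astype(np.float32)),q[:,2].mean())
q=P[(P[:,2]>.0475)&(P[:,2]<.066)&(np.hypot(*(P[:,:2]-[.5453,-.1735]).T)<.036)]
(c,rad)=cv2.minEnclosingCircle((q[:,:2]*1000).astype(np.float32))
m=np.hypot(*(q[:,:2]-np.array(c)/1000).T);s=q[(m>.0175)&(m<.029)]
for _ in range(3):
    A=np.c_[s[:,0]-c[0]/1e3,s[:,1]-c[1]/1e3,np.ones(len(s))];k=np.linalg.lstsq(A,s[:,2],rcond=None)[0];e=abs(s[:,2]-A@k);s=s[e<2*e.std()+1e-6]
print("cup",c,rad,len(q),"plane tilt xy",k[:2].round(4),"z",k[2])
print("to cup tool",totool([c[0]/1e3,c[1]/1e3,.14]))
E
python3 cup.py c1
```

```text
[ 0.51059786 -0.22163745  0.18751302] [ 0.28954672  1.29520055 -2.4515397 ] [ 0.60605233  0.35998065 -0.38192081  1.86351583  0.16073077  0.95086705
 -0.44567614]
block ((545.3110961914062, -177.09170532226562), (84.29902648925781, 84.23168182373047), 65.80589294433594) 0.04415008706330839
cup (545.1388549804688, -177.1248321533203) 29.95677375793457 5585 plane tilt xy [0.0002 0.0002] z 0.06073326245570128
to cup tool [56.23089452  3.6265464  47.50657948]
```

View pics/c1.png

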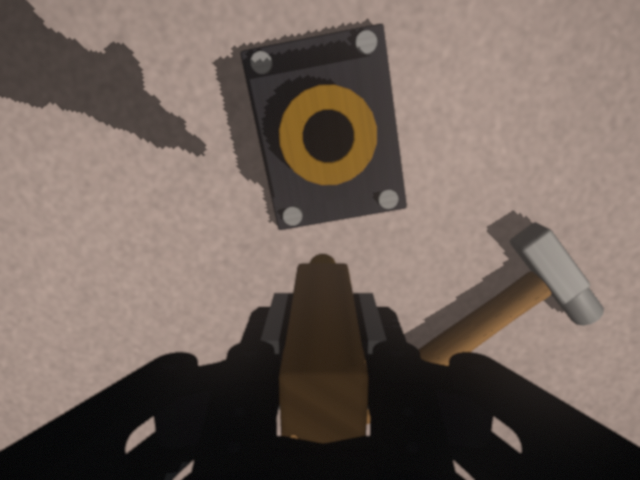

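The wrist view shows the nose tip near (322,258) and the cup ring centred at (328,134), square. I'll check the wrist camera's bias using the nose itself.

Run:
```python
from h import *
f=r.grab_frame("wrist");w=cloud(f);o=r.get_obs();t=o['tcp_pos'];M=R.from_rotvec(o["orientation"]).as_matrix()
print(t)
for v in range(252,300,4):
    for_u=[u for u in range(290,355) if np.isfinite(w[v,u,2]) and w[v,u,2]>.1]
    if for_u:
        p=(w[v,for_u]-t)@M*1000
        print(v,for_u[0],for_u[-1],"tool mid",((p[0]+p[-1])/2).round(1),"nearest",p[len(p)//2].round(1))
```

```text
[ 0.51092962 -0.22084137  0.18780922]
256 314 331 tool mid [ 3.2  0.2 56.4] nearest [ 4.6  0.4 52.2]
260 311 334 tool mid [ 1.9  0.1 54.2] nearest [ 4.3  0.4 47.2]
264 299 347 tool mid [ 8.1  0.4 30.6] nearest [ 8.5  0.4 29.3]
268 297 348 tool mid [ 7.3  0.1 27.7] nearest [ 8.4  0.4 24.7]
272 297 349 tool mid [ 7.7  0.5 21.9] nearest [ 8.5  0.4 19.7]
276 296 350 tool mid [ 7.1  0.4 18.8] nearest [ 8.3  0.4 15.6]
280 295 350 tool mid [ 7.   0.1 14.9] nearest [ 8.6  0.4 10.5]
284 295 351 tool mid [7.7 0.5 8.8] nearest [8.6 0.4 6.6]
288 294 352 tool mid [7.2 0.4 6.2] nearest [8.3 0.4 3.4]
292 290 354 tool mid [ 9.  0. -2.] nearest [ 8.5  0.1 -0.7]
296 290 354 tool mid [ 8.4  0.2 -4.1] nearest [ 8.4  0.1 -4.1]
```

step_arm:
  moves:
    - [57.5,24,0,0,0,0,10]
    - [57.5,24,20,0,0,0,10]
    - [57.5,24,45,0,0,0,10]
    - [57.5,24,59,0,0,0,10]
    - [57.5,24,59,0,0,0,10]
    - [57.5,24,59,0,0,0,10]

```text
clock: 6.0
tcp_pos: [0.5635, -0.1882, 0.1302]
orientation: [-2.777, -1.469, 0.0]
contact_force: [-0.6, 0.2, -0.6]
grip_width: 0.0213
gripper_force: 69.3
```

```bash
cat > t.py <<'E'
from h import *
o=r.get_obs();c=np.array([.546,-.1751]);y=np.array([.825,-.565]);x=np.array([.565,.825])
t=o['tcp_pos'];d=t[:2]-c
print("clock",o['clock'],"rel cup tool x,y mm",(d@x*1e3).round(2),(d@y*1e3).round(2),"nose z",((t[2]-.0625)*1e3).round(2),"F",np.round(o['contact_force'],1),"mom",np.round(o['moment'],2),'w',o['grip_width'])
E
python3 t.py
```

```text
clock 6.0 rel cup tool x,y mm -0.95 21.81 nose z 67.69 F [-0.6  0.2 -0.6] mom [-0.03  0.01  0.01] w 0.021349958167399426
```

step_arm:
  moves:
    - [1,-0.8,2,0,0,0,10]
    - [1,-0.8,4,0,0,0,10]
    - [1,-0.8,5,0,0,0,10]
    - [1,-0.8,6,0,0,0,10]
    - [1,-0.8,6.5,0,0,0,10]
    - [1,-0.8,7,0,0,0,10]
    - [1,-0.8,7,0,0,0,10]

```text
clock: 6.7
tcp_pos: [0.5638, -0.1875, 0.1235]
orientation: [2.777, 1.468, 0.001]
contact_force: [-1.3, -1.0, 3.9]
grip_width: 0.0213
gripper_force: 70.0
```

```bash
python3 t.py
```

```text
clock 6.7 rel cup tool x,y mm -0.19 21.72 nose z 60.96 F [-1.3 -1.   3.9] mom [-0.08  0.24  0.  ] w 0.021271779817508687
```

step_arm:
  moves:
    - [0,-0.5,0.5,0,0,0,10]
    - [0,-0.5,1,0,0,0,10]
    - [0,-0.5,1,0,0,0,10]

```text
clock: 7.0
tcp_pos: [0.564, -0.1875, 0.1225]
orientation: [2.776, 1.467, 0.002]
contact_force: [1.3, -1.2, 5.2]
grip_width: 0.0211
gripper_force: 70.3
```

step_arm:
  moves:
    - [0,0,0.5,0,0,0,10]
    - [0,0,1,0,0,0,10]
    - [0,0,1,0,0,0,10]

```text
clock: 7.3
tcp_pos: [0.5643, -0.1876, 0.1216]
orientation: [2.776, 1.467, 0.003]
contact_force: [1.1, -2.2, 4.8]
grip_width: 0.0215
gripper_force: 70.3
```

step_arm:
  moves:
    - [0,0,-8,0,0,0,10]
    - [0,-43,-8,0,0,0,10]
    - [0,-43,-8,0,0,0,10]
    - [0,-43,-4,0,0,0,10]
    - [0,-43,-2,0,0,0,10]
    - [0,-43,-1,0,0,0,10]
    - [0,-43,0,0,0,0,10]
    - [0,-43,0,0,0,0,10]

```text
clock: 8.1
tcp_pos: [0.5277, -0.1628, 0.1209]
orientation: [-2.777, -1.468, -0.0]
contact_force: [-1.8, 2.2, 3.9]
grip_width: 0.0214
gripper_force: 70.1
```

```bash
python3 t.py
```

```text
clock 8.1 rel cup tool x,y mm -0.14 -22.03 nose z 58.38 F [-1.8  2.2  3.9] mom [0.4  0.53 0.  ] w 0.02144212570642823
```

step_arm:
  moves:
    - [0,0.5,0.4,0,0,0,10]
    - [0,0.5,0.8,0,0,0,10]
    - [0,0.5,0.8,0,0,0,10]

```text
clock: 8.4
tcp_pos: [0.5281, -0.163, 0.1203]
orientation: [2.777, 1.468, 0.0]
contact_force: [-2.3, 1.4, 5.7]
grip_width: 0.0211
gripper_force: 70.1
```

step_arm:
  moves:
    - [0,0,-8,0,0,0,10]
    - [0,43,-8,0,0,0,10]
    - [0,43,-7,0,0,0,10]
    - [0,43,-3,0,0,0,10]
    - [0,43,-1,0,0,0,10]
    - [0,43,0,0,0,0,10]
    - [0,43,0.3,0,0,0,10]
    - [0,43,0.3,0,0,0,10]

```text
clock: 9.2
tcp_pos: [0.5636, -0.1875, 0.1204]
orientation: [2.776, 1.468, 0.001]
contact_force: [-0.0, -0.3, 5.4]
grip_width: 0.0213
gripper_force: 70.2
```

```bash
python3 t.py
```

```text
clock 9.2 rel cup tool x,y mm -0.28 21.57 nose z 57.94 F [-0.  -0.3  5.4] mom [-0.49 -0.03  0.08] w 0.021295115559675833
```

step_arm:
  moves:
    - [0,0,0.4,0,0,0,10]
    - [0,0,0.8,0,0,0,10]
    - [0,0,1.1,0,0,0,10]
    - [0,0,1.1,0,0,0,10]

```text
clock: 9.6
tcp_pos: [0.564, -0.1876, 0.1194]
orientation: [2.776, 1.468, 0.001]
contact_force: [0.4, -1.4, 5.4]
grip_width: 0.0213
gripper_force: 70.2
```

step_arm:
  moves:
    - [0,0,-8,0,0,0,10]
    - [0,-43,-8,0,0,0,10]
    - [0,-43,-7,0,0,0,10]
    - [0,-43,-3,0,0,0,10]
    - [0,-43,-1,0,0,0,10]
    - [0,-43,-0.5,0,0,0,10]
    - [0,-43,0,0,0,0,10]
    - [0,-43,0,0,0,0,10]

```text
clock: 10.4
tcp_pos: [0.528, -0.1629, 0.1189]
orientation: [-2.777, -1.468, 0.001]
contact_force: [-2.8, 1.4, 6.3]
grip_width: 0.0215
gripper_force: 70.3
```

```bash
python3 t.py
```

```text
clock 10.4 rel cup tool x,y mm -0.06 -21.72 nose z 56.42 F [-2.8  1.4  6.3] mom [ 0.58  0.94 -0.02] w 0.021460488320789794
```

step_arm:
  moves:
    - [0,0,0.4,0,0,0,10]
    - [0,0,0.8,0,0,0,10]
    - [0,0,1,0,0,0,10]
    - [0,0,1,0,0,0,10]

```text
clock: 10.8
tcp_pos: [0.528, -0.1628, 0.1181]
orientation: [-2.777, -1.468, 0.001]
contact_force: [-4.8, 2.5, 7.4]
grip_width: 0.0213
gripper_force: 70.5
```

step_arm:
  moves:
    - [0,0,-8,0,0,0,10]
    - [0,43,-8,0,0,0,10]
    - [0,43,-7,0,0,0,10]
    - [0,43,-3,0,0,0,10]
    - [0,43,-1.5,0,0,0,10]
    - [0,43,-0.7,0,0,0,10]
    - [0,43,0,0,0,0,10]
    - [0,43,0,0,0,0,10]

```text
clock: 11.6
tcp_pos: [0.5638, -0.1875, 0.1184]
orientation: [2.776, 1.468, 0.001]
contact_force: [0.3, -1.9, 4.8]
grip_width: 0.0212
gripper_force: 70.2
```

```bash
python3 t.py
```

```text
clock 11.6 rel cup tool x,y mm -0.2 21.69 nose z 55.91 F [ 0.3 -1.9  4.8] mom [-0.58 -0.03 -0.02] w 0.02124864207783777
```

step_arm:
  moves:
    - [0,0,0.4,0,0,0,10]
    - [0,0,0.8,0,0,0,10]
    - [0,0,0.8,0,0,0,10]

```text
clock: 11.9
tcp_pos: [0.564, -0.1876, 0.118]
orientation: [2.776, 1.468, 0.001]
contact_force: [0.3, -2.6, 9.1]
grip_width: 0.0212
gripper_force: 70.9
```

step_arm:
  moves:
    - [0,0,-8,0,0,0,10]
    - [0,-43,-8,0,0,0,10]
    - [0,-43,-7,0,0,0,10]
    - [0,-43,-3,0,0,0,10]
    - [0,-43,-1.2,0,0,0,10]
    - [0,-43,-0.5,0,0,0,10]
    - [0,-43,-0.2,0,0,0,10]
    - [0,-43,-0.2,0,0,0,10]

```text
clock: 12.7
tcp_pos: [0.528, -0.1628, 0.1178]
orientation: [-2.777, -1.468, 0.001]
contact_force: [-4.6, 1.4, 10.8]
grip_width: 0.0213
gripper_force: 71.0
```

```bash
python3 t.py
```

```text
clock 12.7 rel cup tool x,y mm 0.01 -21.8 nose z 55.32 F [-4.6  1.4 10.8] mom [ 0.63  1.41 -0.04] w 0.021320080373296958
```

step_arm:
  moves:
    - [0,0,0.2,0,0,0,10]
    - [0,0,0.4,0,0,0,10]
    - [0,0,0.4,0,0,0,10]

```text
clock: 13.0
tcp_pos: [0.5281, -0.1628, 0.1177]
orientation: [-2.777, -1.467, 0.001]
contact_force: [-6.4, 2.7, 13.7]
grip_width: 0.0216
gripper_force: 71.2
```

```bash
python3 t.py
```

```text
clock 13.0 rel cup tool x,y mm 0.01 -21.75 nose z 55.18 F [-6.4  2.7 13.7] mom [ 0.68  1.64 -0.02] w 0.02164403456727534
```

step_arm:
  moves:
    - [0,0,-8,0,0,0,10]
    - [0,43,-8,0,0,0,10]
    - [0,43,-7,0,0,0,10]
    - [0,43,-3,0,0,0,10]
    - [0,43,-1.5,0,0,0,10]
    - [0,43,-0.7,0,0,0,10]
    - [0,43,-0.3,0,0,0,10]
    - [0,43,0,0,0,0,10]

```text
clock: 13.8
tcp_pos: [0.5638, -0.1874, 0.1179]
orientation: [2.776, 1.468, 0.001]
contact_force: [-2.0, -0.4, 8.1]
grip_width: 0.0211
gripper_force: 70.8
```

step_arm:
  moves:
    - [0,0,0,0,0,0,10]
    - [0,0,0,0,0,0,10]

```text
clock: 14.0
tcp_pos: [0.5637, -0.1874, 0.1179]
orientation: [2.776, 1.468, 0.001]
contact_force: [-0.9, -1.2, 7.6]
grip_width: 0.0213
gripper_force: 70.7
```

```bash
python3 t.py
```

```text
clock 14.0 rel cup tool x,y mm -0.11 21.58 nose z 55.44 F [-0.9 -1.2  7.6] mom [-0.26  0.29 -0.05] w 0.021283217349807107
```

step_arm:
  moves:
    - [0,0,0.2,0,0,0,10]
    - [0,0,0.4,0,0,0,10]
    - [0,0,0.4,0,0,0,10]

```text
clock: 14.3
tcp_pos: [0.5638, -0.1874, 0.1178]
orientation: [2.776, 1.468, 0.001]
contact_force: [-2.9, -0.7, 9.1]
grip_width: 0.0215
gripper_force: 70.9
```

step_arm:
  moves:
    - [0,0,0.2,0,0,0,10]
    - [0,0,0.3,0,0,0,10]
    - [0,0,0.3,0,0,0,10]

```text
clock: 14.6
tcp_pos: [0.5639, -0.1874, 0.1177]
orientation: [2.775, 1.468, 0.001]
contact_force: [-2.3, -0.2, 11.1]
grip_width: 0.0211
gripper_force: 71.1
```

```bash
python3 t.py
```

```text
clock 14.6 rel cup tool x,y mm -0.04 21.7 nose z 55.24 F [-2.3 -0.2 11.1] mom [-0.16  0.63  0.03] w 0.02105818906491374
```

step_arm:
  moves:
    - [0,0,-8,0,0,0,10]
    - [21,-21.5,-8,0,0,0,10]
    - [21,-21.5,-7,0,0,0,10]
    - [21,-21.5,-3,0,0,0,10]
    - [21,-21.5,-1.5,0,0,0,10]
    - [21,-21.5,-0.7,0,0,0,10]
    - [21,-21.5,-0.3,0,0,0,10]
    - [21,-21.5,-0.2,0,0,0,10]

```text
clock: 15.4
tcp_pos: [0.5577, -0.1574, 0.1176]
orientation: [-2.777, -1.467, -0.0]
contact_force: [-4.8, 3.7, 13.9]
grip_width: 0.0213
gripper_force: 71.4
```

```bash
python3 t.py
```

```text
clock 15.4 rel cup tool x,y mm 21.22 -0.32 nose z 55.06 F [-4.8  3.7 13.9] mom [ 1.02  1.26 -0.02] w 0.021276809325826474
```

step_arm:
  moves:
    - [0,0,-8,0,0,0,10]
    - [-42,0,-8,0,0,0,10]
    - [-42,0,-7,0,0,0,10]
    - [-42,0,-3,0,0,0,10]
    - [-42,0,-1.5,0,0,0,10]
    - [-42,0,-0.7,0,0,0,10]
    - [-42,0,-0.3,0,0,0,10]
    - [-42,0,0,0,0,0,10]

```text
clock: 16.2
tcp_pos: [0.5338, -0.1936, 0.1176]
orientation: [2.776, 1.468, -0.003]
contact_force: [-6.5, -2.7, 14.3]
grip_width: 0.0213
gripper_force: 71.6
```

```bash
python3 t.py
```

```text
clock 16.2 rel cup tool x,y mm -22.18 0.43 nose z 55.07 F [-6.5 -2.7 14.3] mom [-0.89  1.82 -0.05] w 0.021325719598057298
```

step_arm:
  moves:
    - [0,0,-10,0,0,0,10]
    - [0,0,-50,0,0,0,10]
    - [-36,0,-70,0,0,0,10]
    - [-36,0,-70,0,0,0,10]
    - [-36,0,-70,0,0,0,10]
    - [-36,0,-70,0,0,0,10]

```text
clock: 16.8
tcp_pos: [0.5138, -0.221, 0.1857]
orientation: [-2.775, -1.47, -0.0]
contact_force: [0.3, -0.2, -1.1]
grip_width: 0.0211
gripper_force: 69.5
```

```bash
python3 cup.py c2
python3 - <<'E'
from h import *
f=r.grab_frame("wrist");w=cloud(f);o=r.get_obs();t=o['tcp_pos'];M=R.from_rotvec(o["orientation"]).as_matrix()
for v in range(256,296,6):
    us=[u for u in range(290,355) if np.isfinite(w[v,u,2]) and w[v,u,2]>.1]
    if us: print(v,((w[v,us[len(us)//2]]-t)@M*1000).round(1))
print("to stand",totool([.5191,.1681,.172]),M.round(3))
E
```

```text
[ 0.51372999 -0.22084871  0.1854887 ] [-0.05805004 -0.42498732 -1.60764705] [ 0.6073275   0.36651936 -0.38844492  1.86026754  0.16670431  0.9477743
 -0.45190253]
block ((545.2470703125, -177.14772033691406), (84.20867156982422, 84.27801513671875), 65.87640380859375) 0.04415022161053369
cup (545.7255859375, -177.152099609375) 30.000139236450195 5356 plane tilt xy [0.0003 0.0013] z 0.05505920389092784
to cup tool [54.10001104  2.00192331 45.51388942]
256 [ 5.6  0.3 51.7]
262 [ 5.2  0.2 43.9]
268 [ 9.4  0.2 24. ]
274 [ 9.5  0.2 16.7]
280 [ 9.4  0.2 10.7]
286 [9.5 0.2 4.3]
292 [ 9.5 -0.1 -1.2]
to stand [ 324.92871989 -213.95819243   13.88839307] [[ 0.561  0.827 -0.001]
 [ 0.827 -0.561  0.001]
 [ 0.    -0.002 -1.   ]]
```

The cup is square and hard on all four sides. Now the drift goes back to its stand.

step_arm:
  moves:
    - [324,-214,0,0,0,0,10]
    - [324,-214,0,0,0,0,10]
    - [324,-214,0,0,0,0,10]
    - [324,-214,0,0,0,0,10]
    - [324,-214,0,0,0,0,10]
    - [324,-214,0,0,0,0,10]
    - [324,-214,0,0,0,0,10]
    - [324,-214,0,0,0,0,10]

```text
clock: 17.7
tcp_pos: [0.5181, 0.1705, 0.1859]
orientation: [-2.773, -1.473, -0.0]
contact_force: [0.9, -0.6, -2.0]
grip_width: 0.0209
gripper_force: 69.5
```

step_arm:
  moves:
    - [0,0,0,0,0,0,10]
    - [0,0,0,0,0,0,10]
    - [0,0,0,0,0,0,10]

```text
clock: 18.0
tcp_pos: [0.5189, 0.165, 0.1856]
orientation: [2.778, 1.467, -0.002]
contact_force: [0.9, -0.4, -1.0]
grip_width: 0.0209
gripper_force: 69.5
```

```bash
python3 -c "
from h import *
o=r.get_obs();print(totool([.5185,.1673,.1075]),o['tcp_pos'],o['orientation'])"
```

```text
[ 1.73658062 -1.5966684  78.10650583] [0.51893079 0.1650375  0.18560817] [ 2.77753361e+00  1.46737786e+00 -2.28578577e-03]
```

Nose will be about 5 mm above the hole at 78 mm down.

step_arm:
  moves:
    - [1.7,-1.6,30,0,0,0,10]
    - [1.7,-1.6,60,0,0,0,10]
    - [1.7,-1.6,78,0,0,0,10]
    - [1.7,-1.6,78,0,0,0,10]
    - [1.7,-1.6,78,0,0,0,10]
    - [1.7,-1.6,78,0,0,0,10]

```text
clock: 18.6
tcp_pos: [0.5198, 0.1681, 0.1095]
orientation: [2.778, 1.467, 0.003]
contact_force: [0.3, 1.0, -0.5]
grip_width: 0.0211
gripper_force: 69.5
```

```bash
python3 -c "
from h import *
o=r.get_obs();print(totool([.5185,.1673,.0725]),o['tcp_pos'],o['contact_force'])"
```

```text
[-1.45766969 -0.68684937 36.98663133] [0.51981483 0.16809626 0.10948979] [ 0.32028107  0.98874059 -0.51909367]
```

step_arm:
  moves:
    - [-1.4,-0.7,4,0,0,0,10]
    - [-1.4,-0.7,9,0,0,0,10]
    - [-1.4,-0.7,13,0,0,0,10]
    - [-1.4,-0.7,17,0,0,0,10]
    - [-1.4,-0.7,17,0,0,0,10]

```text
clock: 19.1
tcp_pos: [0.5174, 0.1677, 0.0907]
orientation: [-2.777, -1.469, 0.0]
contact_force: [-0.1, -0.0, -1.5]
grip_width: 0.0216
gripper_force: 69.5
```

```bash
python3 -c "
from h import *
o=r.get_obs();print(totool([.5185,.1673,.0725]),o['tcp_pos'],o['contact_force'],o['moment'])"
```

```text
[ 0.33089127  1.16569906 18.18647166] [0.51735615 0.16767901 0.09068692] [-0.13351683 -0.03333968 -1.54539067] [ 0.15522523 -0.11046567  0.03590527]
```

Nose is 12 mm inside the hole without contact; continuing.

step_arm:
  moves:
    - [0.3,0.8,5,0,0,0,10]
    - [0.3,0.8,10,0,0,0,10]
    - [0.3,0.8,14,0,0,0,10]
    - [0.3,0.8,16.5,0,0,0,10]
    - [0.3,0.8,17.5,0,0,0,10]
    - [0.3,0.8,17.5,0,0,0,10]

```text
clock: 19.7
tcp_pos: [0.5181, 0.1673, 0.0735]
orientation: [2.777, 1.469, -0.001]
contact_force: [-0.6, 0.9, -1.1]
grip_width: 0.0212
gripper_force: 69.5
```

```bash
python3 -c "
from h import *
o=r.get_obs();print(totool([.5185,.1673,.0725]),o['tcp_pos'],o['contact_force'],o['moment'])"
```

```text
[0.26280081 0.3071562  1.04306021] [0.5180986  0.16725593 0.07354322] [-0.63269744  0.94216955 -1.05588262] [ 0.01506755 -0.00723461  0.03298579]
```

Within 1 mm of seated; release after 0.8 mm more, then withdraw.

step_arm:
  moves:
    - [0.2,0.2,0.8,0,0,0,10]
    - [0.2,0.2,0.8,0,0,0,10]
    - [0.2,0.2,0.8,0,0,0,26]
    - [0.2,0.2,0.8,0,0,0,40]
    - [0.2,0.2,0.8,0,0,0,70]
    - [0.2,0.2,0.8,0,0,0,75]
    - [0.2,0.2,0.8,0,0,0,75]
    - [0.2,0.2,0.8,0,0,0,75]
  grip_force: 20

```text
clock: 20.5
tcp_pos: [0.5185, 0.1674, 0.0729]
orientation: [2.777, 1.468, -0.0]
contact_force: [-0.7, 0.6, -0.7]
grip_width: 0.0752
gripper_force: 0.0
```

step_arm:
  moves:
    - [0,0,-20,0,0,0,75]
    - [0,0,-60,0,0,0,75]
    - [0,0,-100,0,0,0,75]
    - [-40,0,-140,0,0,0,75]
    - [-40,0,-140,0,0,0,75]
    - [-40,0,-140,0,0,0,75]

```text
clock: 21.1
tcp_pos: [0.4964, 0.1334, 0.2139]
orientation: [2.777, 1.465, 0.003]
contact_force: [0.4, -0.1, -0.1]
grip_width: 0.075
gripper_force: 0.0
```

Run:
```python
from h import *
o=r.get_obs();print(o['clock'],o['tcp_pos'],o['contact_force'],o['grip_width'])
f=r.grab_frame("wrist");w=cloud(f);Q=w[np.isfinite(w[...,2])]
P=Q[np.hypot(*(Q[:,:2]-[.5185,.168]).T)<.06]
for lo,hi in((.037,.043),(.11,.14)):
    q=P[(P[:,2]>lo)&(P[:,2]<hi)]
    if len(q)>5:print(lo,cv2.minAreaRect((q[:,:2]*1000).astype(np.float32)),np.median(q[:,2]),len(q))
g=r.grab_frame("scene")
cv2.imwrite("pics/end.png",g["image"][...,::-1])
```

```text
21.1 [0.49637787 0.13340136 0.21394589] [ 0.35062393 -0.14480237 -0.08218307] 0.0750432698125578
0.037 ((518.347412109375, 167.50392150878906), (64.1384506225586, 64.12606811523438), 79.68739318847656) 0.03911896738453027 5892
0.11 ((518.368408203125, 165.79144287109375), (21.888017654418945, 21.946651458740234), 56.036521911621094) 0.12389637889684144 1693
```

View pics/end.png

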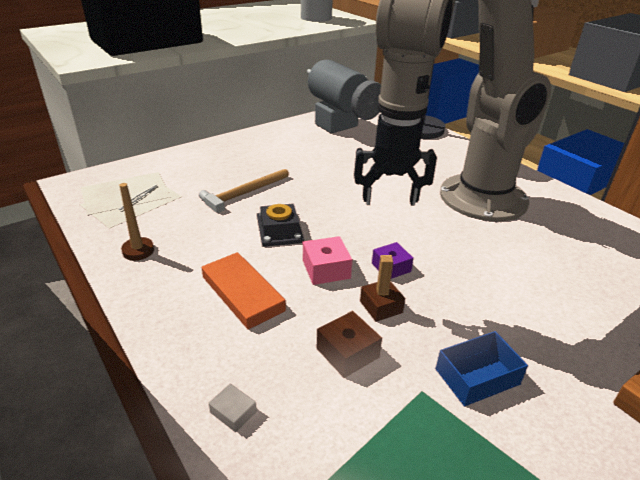

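The drift stands upright in its stand at (384,275), with its top at the starting height. The cup (279,212) sits lower, nothing else has moved, and the gripper is clear.

```bash
python3 -c "
from bench import r
print(r.hand_in())"
```

```text
the job is handed in; nothing more can be done
None
```

The job is handed in, but no verdict came back: the cup went down 5.7 mm to a hard stop on all four sides, within about 0.002 rad of square and at no more than about 16 N on any reading, and the drift is back upright in its stand and released.

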